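Slide the shut-off box's cover aside and push the red valve shut

ROBOT

A 6-joint arm with a two-finger parallel gripper is mounted at the origin on a cart in front of the work surface, level with it; the furniture and walls round the work are solid. World frame = base frame: x ahead of the robot, y to its left, z up, the work surface at z = 0. Lengths are in m, angles in rad, forces in N, time in s.
With the tool pointing down it reaches from about 0.35 to 0.925 m from the base axis. Payload 6.4 kg.
Tool frame: the origin (TCP) lies midway between the tips of the shut fingers; the grasp point (between the pads) lies 19 mm behind it (robot.grasp_offset is the z of the grasp point in the tool frame, in m); z points along the fingers, y is the line along which they close (so a half turn about z gives the same grasp; the last joint's range is limited). The gripper opens to 85 mm and grips with 20 to 120 N. Pads are 22 mm wide; open, the fingers measure 114 mm over their backs; the gripper's body (76 mm by 85 mm) begins 54 mm behind the grasp point. The pads swing forward as they close: fully open they stand 13 mm farther back than shut.
Start: joints at [-1.432, 0.245, 1.558, -0, 1.339, -0.174], TCP at [0.2, -0.618, 0.192] pointing down, gripper open.
Joint ranges: [-3.13, 3.13], [-1.02, 2.26], [0.13, 2.54], [-0.95, 4.09], [0.21, 2.88], [-2.74, 2.74]. Speed limits (rad/s): [2.57, 2.57, 3.14, 3.14, 3.14, 3.14].

INTERFACE

Orientations are given as a rotation vector (axis times angle).
In Python, from bench import robot, cams gives the robot as it stands.
- The arm moves only by the tool move_arm, never from a script. Its arguments are lists of equal length, an entry for each row: "translation": the shift along the tool's x, y, z in mm, a list of three; "turn": the turn about the tool's z in rad; "hand": the opening, from 0 (shut) to 1 (fully open). A call has 1 to 5 rows; each row is the pose to reach, as a shift and turn from the pose commanded when the call began, along the tool's axes at that moment; what a row does not reach only later rows make up. A row lasts 1/8 s, in which the tool goes at most 62.5 mm and 10.7 degrees, less where a joint would pass 70% of its speed; a pose out of reach is approached as far as the arm can. A call with a gripper value outside its range is refused whole. The fingers move at their own pace and stop on an object; "newtons" is the grip in N (left out, the last holds). Time passes only in rows, so rows that repeat a pose let the fingers close. It gives the time, the measured TCP pose, the force, the opening and the grip force at its end, in the units of the state.
- robot.sense(): the state, without advancing time (a new reading comes with each control period).
- cams.read_camera(name): name is "scene" or "side" or "wrist"; returns the picture (420x560x3 uint8, blue, green, red); there is no depth.
- cams.camera_params(name): a dict with "fx", "fy", "cx", "cy" (pixels), "world_to_cam" (4x4, takes a point from world to camera coordinates); the wrist camera has in their place "tool_from_camera" (4x4, takes a point from camera to tool coordinates, whose origin is the TCP and whose axes are the flange's). Camera axes: x right, y down, z forward; pixel columns grow to the right and rows downward; lengths in m; the calibration is good to about 2 mm. A picture is of the moment at which its call begins: read the wrist's pose just before it. camera_params takes no time and is no camera call.
- robot.hand_in(): hands the job in; it is judged then, once.
The state is a dict: "time": time; "q": joint angles; "dq": joint speeds; "tau": joint torques, N m; "tcp_pos": TCP position; "tcp_rot": TCP orientation; "ft_force": force on the tool from outside, world axes, zero at the start; "wrist_torque": the same for the moment, N m; "grip_width": finger opening in m; "grip_force": force on a finger pad.
Only numpy, scipy, OpenCV 4.12 (cv2) and the standard library are available. Lean on these libraries where they do the work, as an engineer would, in place of code of your own. Each camera call takes 0.05 s, during which the arm holds its last target. There are 200 camera calls.

TASK

Two small valves are hidden under the sliding cover of the grey shut-off box. With the fingertips, push the cover by its black tab all the way along its track to the other end of the box, then push the red valve handle clockwise through its quarter turn to the stop, so that it lies straight across the pipe; leave the blue handle as it is. Only push: do not pinch or lift the cover or the handle, and do not shift the things that stand round the box.

Things in the scene. Friction and masses are not known exactly. Their poses are not given: they have to be found in the camera images.
- box: Fixed grey box, 206 (x) x 482 (y) x 68 mm high. Origin: centre of underside; x away from robot, y along its length, z up. The -y half (y -229..-4, x -83..83 mm) is the open valve bay: floor 6 mm high, pipe along y at x -15, top 23 mm high. The +y half is a closed deck 52 mm high. Ledges 58 mm high along y carry the cover; lips outside them and end walls rise to 68. Pipe stubs stick out 27 mm at the ends.
- cover: Loose aluminium plate, 183 (x) x 222 (y) x 4 mm, 0.4 kg, on the box's ledges. Origin: centre of underside, 58 mm above the bench; axes as the box's. Starts at box y about -111 mm, hiding both valves; slides with a few N to box +y, end stop at y +118. In its middle a black upright tab: 60 mm along x, 13 mm thick along y, its top 34 mm above the cover's underside.
- tab_push_half: The -y half (6.5 mm thick) of the black tab, the side on which a push moves the cover off the valves. Moves with the cover, same origin and axes as the cover.
- tab_back_half: The +y half of the black tab. Same origin and axes as the cover.
- red_lever (a joint): Turn of the red handle (rad), clockwise from above: 0 = along the box's +y, along the pipe (open); 1.571 = along the box's +x, across the pipe (shut, at its stop). Starts at 0 to 0.35. Stays where it is left; about 0.1 N m (2 to 3 N near its end) turns it.
- red_pivot (a point): Point on the upright axis of the red valve at mid height of its handle, 43 mm above the bench. The valve stands in the bay at x = -15 mm and y = -185 or -85 mm of the box (the blue valve has the other place).
- red_tip (a point): Middle of the free end of the red handle, 56 mm from the pivot, same height. The handle is a straight red bar, 6 to 56 mm from the pivot, 13 mm wide, 14 mm tall (36 to 50 mm above the bench). The brass valve body below is 26 x 34 mm, top 26 mm above the bench, with a stem 20 mm across above it.
- red_push_half: The half (6.5 mm) of the red handle on the side to push (the side facing the robot when the valve is open). Origin on the pivot axis 6 mm above the bench; y axis along the handle.
- red_back_half: The other half of the red handle. Same origin and axes.
- blue_tip (a point): Middle of the free end of the blue handle, which is made just as the red one; it also starts 0 to 0.35 rad clockwise of the box's +y, 56 mm from its own pivot. Not to be turned.
- jar_sample_a: Bystander: glass sample jar with white lid, 58 mm wide, 67 tall, behind the valve end of the box; origin under its centre.
- dropper_amber: Bystander: amber dropper bottle, black cap, 33 mm wide, 69 tall, behind the box; origin under its centre.
- vial_lime: Bystander: clear vial with lime green cap, 29 mm wide, 66 tall, behind the box; origin under its centre.
- beaker_small: Bystander: 50 ml glass beaker, 46 mm wide, 58 tall, beyond the deck end (+y) of the box; origin under its centre.
- petri_a: Bystander: petri dish, 62 mm wide, 16 tall, beyond the deck end (+y) of the box; origin under its centre.
- bench_timer: Bystander: white bench timer, 20 x 66 mm, 53 tall, standing beyond the valve end (-y) of the box; origin under its centre.

How it is judged:
By the outcome, as a careful person would: the job done as asked, in the order asked, and still so for the second after the job is handed in, with the robot touching nothing.
It also fails if it takes over 51 s, if anything falls off the work surface, if the arm or the gripper's body presses on something with over 40 N, if the wrist force passes 120 N, or if a joint passes its speed limit or range.

## Working session

There is one attempt and no reset: what is moved stays moved. The work goes in short steps, Python scripts to look and compute and a tool call to move; the robot and the scene stay as the last step left them, time stands still between calls to the robot, and variables do not carry over. Pictures are saved under pics/ and viewed, at most 10 in all, crops included, and the job is handed in when it is done.

Besides the shell and the picture viewer there is one more tool, called after ">>>" as name(argument=value, ...) on one line, values as JSON. move_arm: Moves the arm, as the interface text tells. Its arguments: {"type":"object","properties":{"translation":{"type":"array"},"turn":{"type":"array"},"hand":{"type":"array"},"newtons":{"type":"number"}},"required":["translation","turn","hand"]}

```bash
ls; mkdir -p pics; python3 - <<'E'
from bench import robot,cams
import cv2
s=robot.sense();print(s)
for n in("scene","side"):
    cv2.imwrite(f"pics/{n}0.png",cams.read_camera(n)); print(n,cams.camera_params(n))
print(cams.camera_params("wrist"))
E
```

```text
pics
{'time': 0.0, 'q': array([-1.43209044e+00,  2.45828747e-01,  1.55905195e+00, -2.20130920e-05,
        1.33869091e+00, -1.74115961e-01]), 'dq': array([-0.0012805 , -0.00132722, -0.00077606, -0.00117669, -0.00069284,
       -0.002058  ]), 'tau': array([ 5.29792180e-05, -4.29510891e+01, -3.26129007e+01, -1.62524188e-04,
        5.41892790e-03, -7.59347358e-06]), 'tcp_pos': array([ 0.19993264, -0.6178053 ,  0.19135062]), 'tcp_rot': array([-3.10128627e+00, -4.89077906e-01, -2.13828521e-05]), 'ft_force': array([ 0.32008191, -0.11213988,  0.77487541]), 'wrist_torque': array([ 0.02585993, -0.01414217, -0.04345071]), 'grip_force': 0.0, 'grip_width': 0.08510760106761621}
scene {'fx': 410.0707638247332, 'fy': 410.0707638247332, 'cx': 275.4011447450545, 'cy': 211.37211039124603, 'world_to_cam': array([[-0.83380388, -0.55185169,  0.01519229,  0.49113759],
       [-0.42345215,  0.62166153, -0.65895767,  0.31987706],
       [ 0.35420244, -0.55587467, -0.75202658,  1.0293399 ],
       [ 0.        ,  0.        ,  0.        ,  1.        ]])}
side {'fx': 430.3778209690697, 'fy': 430.3778209690697, 'cx': 279.9160256365955, 'cy': 208.3191961489573, 'world_to_cam': array([[ 0.96717205, -0.25397371,  0.00869367, -0.60140587],
       [-0.11348053, -0.46225609, -0.87945521,  0.12575251],
       [ 0.22737721,  0.84959794, -0.47590224,  1.36765459],
       [ 0.        ,  0.        ,  0.        ,  1.        ]])}
{'fx': 331.8186602597419, 'fy': 331.8186602597419, 'cx': 284.5205333945362, 'cy': 213.89982957642374, 'tool_from_camera': array([[-1.45399717e-03, -9.64179511e-01, -2.65246594e-01,
         6.68355402e-02],
       [ 9.99998912e-01, -1.33596939e-03, -6.25385125e-04,
        -2.38522360e-04],
       [ 2.48622194e-04, -2.65247215e-01,  9.64180405e-01,
        -1.81982939e-01],
       [ 0.00000000e+00,  0.00000000e+00,  0.00000000e+00,
         1.00000000e+00]])}
```

View pics/scene0.png

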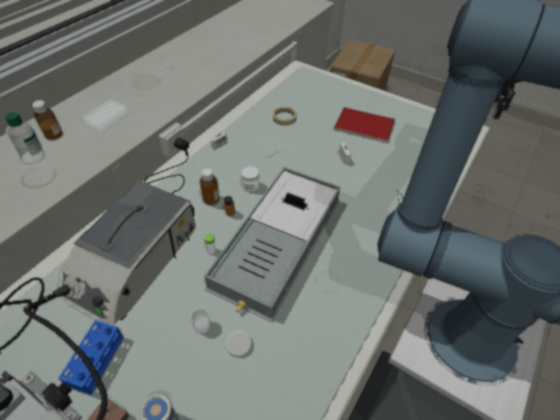

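View pics/side0.png

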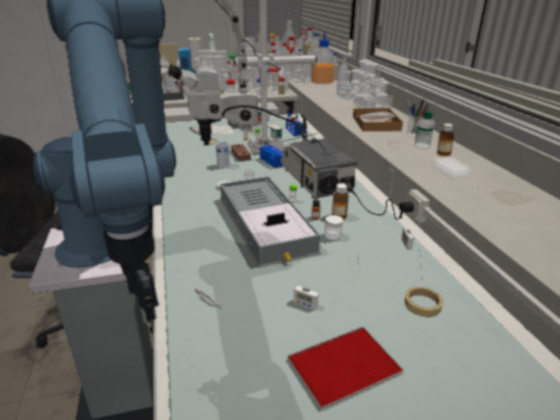

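The scene view shows the box with its pale cover around (295,205), the black tab at (295,201), and the deck end at (240,280). In the side view the tab is at (274,218), the jar at (333,228) and the timer at (306,297).

```bash
cat > h.py <<'E'
import numpy as np,cv2
from scipy.spatial.transform import Rotation as R
from bench import robot,cams
def cam(n,s=None):
    p=cams.camera_params(n)
    if n=="wrist":
        T=np.eye(4);T[:3,:3]=R.from_rotvec(s["tcp_rot"]).as_matrix();T[:3,3]=s["tcp_pos"]
        M=T@p["tool_from_camera"]
    else: M=np.linalg.inv(p["world_to_cam"])
    return p,M
def ray(c,uv,z):
    p,M=c;uv=np.atleast_2d(uv).astype(float)
    d=np.c_[(uv[:,0]-p["cx"])/p["fx"],(uv[:,1]-p["cy"])/p["fy"],np.ones(len(uv))]@M[:3,:3].T
    o=M[:3,3];return o+d*((z-o[2])/d[:,2])[:,None]
def proj(c,P):
    p,M=c;W=np.linalg.inv(M);q=np.atleast_2d(P)@W[:3,:3].T+W[:3,3]
    return np.c_[q[:,0]/q[:,2]*p["fx"]+p["cx"],q[:,1]/q[:,2]*p["fy"]+p["cy"]]
def blob(mask,seed):
    n,l,st,ce=cv2.connectedComponentsWithStats(mask.astype(np.uint8))
    k=l[seed[1],seed[0]];return l==k,st[k],ce[k]
def pix(m): v,u=np.nonzero(m);return np.c_[u,v]
E
python3 - <<'E'
from h import *
for n,ts,cs in(("scene",(296,201),(310,215)),("side",(275,219),(290,235))):
    im=cv2.imread(f"pics/{n}0.png");g=im.max(2);c=cam(n)
    print(n,im[ts[1],ts[0]],im[cs[1],cs[0]])
    m,st,ce=blob(g<60,ts);print("tab",st,ce,ray(c,ce,.078))
    m,st,ce=blob(g>im[cs[1],cs[0]].max()-25,cs);print("cover",st,ce)
    h=cv2.convexHull(ray(c,pix(m),.062)[:,:2].astype(np.float32));r=cv2.minAreaRect(h);print(r,cv2.boxPoints(r).round(3).tolist())
E
```

```text
scene [12 12 11] [179 180 180]
tab [284 194  22  15 182] [294.76923077 200.86813187] [[ 0.57919731 -0.08780552  0.078     ]]
cover [ 252  172   82   68 2869] [293.6117114  205.74939003]
((0.581984281539917, -0.09286284446716309), (0.18063312768936157, 0.221098855137825), 6.583119869232178) [[0.47999998927116394, 0.007000000216066837], [0.5049999952316284, -0.21299999952316284], [0.6840000152587891, -0.19200000166893005], [0.6589999794960022, 0.027000000700354576]]
side [10 11 12] [206 201 213]
tab [266 214  20  11 143] [275.32867133 219.16083916] [[ 0.58110489 -0.0943539   0.078     ]]
cover [ 241  204   73   37 1377] [277.37835875 222.71822803]
((0.5831175446510315, -0.08848428726196289), (0.1772812455892563, 0.2189512997865677), 6.341886043548584) [[0.4830000102519989, 0.010999999940395355], [0.5070000290870667, -0.2070000022649765], [0.6830000281333923, -0.18700000643730164], [0.6589999794960022, 0.029999999329447746]]
```

>>> move_arm(translation=[[50,-32,0],[100,-65,0],[150,-97,0],[200,-129,0],[250,-162,0]], turn=[0.04,0.08,0.12,0.16,0.2], hand=[0,0,0,0,0])

```text
time: 0.72
tcp_pos: [0.3888, -0.3856, 0.1921]
tcp_rot: [-3.136, -0.174, 0.0]
ft_force: [1.0, 0.3, 0.1]
grip_width: 0.0001
grip_force: 0.0
```

>>> move_arm(translation=[[44,-43,0],[88,-86,0],[132,-130,0],[176,-173,0],[220,-216,0]], turn=[0,0,0,0,0], hand=[0,0,0,0,0])

```text
time: 1.35
tcp_pos: [0.5831, -0.1461, 0.1922]
tcp_rot: [-3.137, -0.177, 0.001]
ft_force: [0.8, -1.8, -0.1]
grip_width: 0.0001
grip_force: 0.0
```

>>> move_arm(translation=[[0,0,0],[0,0,0]], turn=[0,0], hand=[0,0])

```text
time: 1.6
tcp_pos: [0.5819, -0.1479, 0.1919]
tcp_rot: [-3.136, -0.178, 0.002]
ft_force: [0.9, 0.7, -0.3]
grip_width: -0.0002
grip_force: 0.0
```

```bash
python3 - <<'E'
from h import *
s=robot.sense();im=cams.read_camera("wrist");cv2.imwrite("pics/w1.png",im)
print(s["tcp_pos"],s["tcp_rot"],s["ft_force"])
c=cam("wrist",s)
print(proj(c,[[.582,-.091,.092],s["tcp_pos"]]))
E
```

```text
[ 0.58188204 -0.14794628  0.19188042] [-3.13633878e+00 -1.77732544e-01  1.94340724e-03] [ 0.88545598  0.73382222 -0.32583654]
[[219.71048516 194.59857127]
 [285.08114185 241.58683753]]
```

View pics/w1.png

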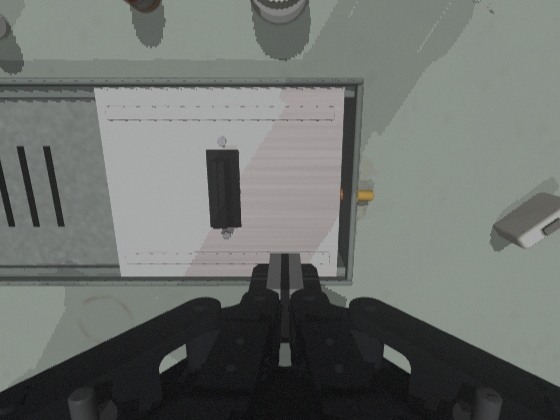

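```bash
python3 - <<'E'
from h import *
s=robot.sense();im=cv2.imread("pics/w1.png");c=cam("wrist",s);g=im.max(2)
m,st,ce=blob(g<60,(224,188));print(st,ce)
# push-side edge bottom at right; ends in x
P=ray(c,[[207,150],[207,229],[241,150],[241,229],ce],.092)[:,:2]
Q=ray(c,[[241,150],[241,229]],.063)[:,:2]
a=.113;ex=np.array([np.cos(a),np.sin(a)]);ey=np.array([-ex[1],ex[0]]);t=s["tcp_pos"][:2]
for A in(P,Q):print(A.round(4).tolist(),"\nrel tcp box mm",(((A-t)@np.c_[ex,ey])*1000).round(1).tolist())
# cover corners at .062
m,st,ce=blob(g>150,(300,160));h=cv2.convexHull(ray(c,pix(m),.062)[:,:2].astype(np.float32));print(cv2.minAreaRect(h))
C=ray(c,[[95,87],[344,88],[120,276],[338,276]],.062)[:,:2];print(C.round(4).tolist(),(((C-t)@np.c_[ex,ey])*1000).round(1).tolist(),C.mean(0))
E
```

```text
[ 206  150   35   79 2398] [223.64095079 188.02335279]
[[0.6188, -0.0788], [0.5493, -0.0822], [0.622, -0.1071], [0.5526, -0.1124], [0.588, -0.0947]] 
rel tcp box mm [[44.7, 65.1], [-24.7, 69.6], [44.7, 36.7], [-24.8, 39.3], [12.4, 52.9]]
[[0.6192, -0.1036], [0.5428, -0.1094]] 
rel tcp box mm [[42.4, 40.4], [-34.2, 43.3]]
((0.5811329483985901, -0.08995254337787628), (0.1804812103509903, 0.22135551273822784), 6.344022750854492)
[[0.6596, 0.0287], [0.683, -0.1898], [0.478, 0.0106], [0.5028, -0.2123]] [[97.4, 167.4], [96.0, -52.4], [-85.1, 169.8], [-85.6, -54.4]] [ 0.58084895 -0.09071491]
```

The wrist view shows the tab at (224,188), the fingers ending at (285,255) and the cover edges at u 95–344. It agrees with the fixed cameras on the cover centre, (0.581,-0.090).

>>> move_arm(translation=[[5,0,40],[5,0,80],[5,0,105],[5,0,115],[5,0,115]], turn=[0,0,0,0,0], hand=[0,0,0,0,0])

```text
time: 2.28
tcp_pos: [0.5868, -0.1483, 0.0774]
tcp_rot: [-3.137, -0.175, 0.001]
ft_force: [0.1, -0.1, -0.5]
grip_width: 0.0
grip_force: 0.0
```

>>> move_arm(translation=[[0,-8,0],[0,-16,0],[0,-24,0],[0,-32,0],[0,-40,0]], turn=[0,0,0,0,0], hand=[0,0,0,0,0])

```text
time: 2.9
tcp_pos: [0.5828, -0.107, 0.0776]
tcp_rot: [3.136, 0.178, 0.0]
ft_force: [1.1, 0.3, -0.0]
grip_width: -0.0001
grip_force: 0.0
```

>>> move_arm(translation=[[0,-10,0],[0,-20,0],[0,-30,0],[0,-40,0],[0,-50,0]], turn=[0,0,0,0,0], hand=[0,0,0,0,0])

```text
time: 3.52
tcp_pos: [0.5771, -0.0573, 0.0775]
tcp_rot: [3.137, 0.177, 0.0]
ft_force: [-0.4, -0.8, -0.4]
grip_width: -0.0001
grip_force: 0.0
```

```bash
python3 - <<'E'
from h import *
s=robot.sense();print(s["ft_force"]);im=cams.read_camera("wrist");cv2.imwrite("pics/w2.png",im)
E
```

```text
[-0.38733038 -0.76328291 -0.41997668]
```

View pics/w2.png

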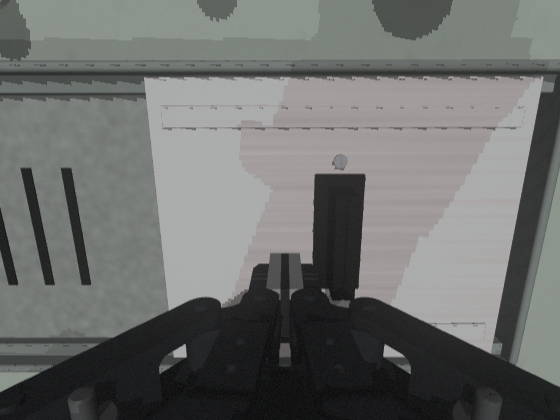

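The fingers (285,255) now appear on the deck side of the tab (315–365, 175–295), which I did not expect. I'll measure where the cover is.

```bash
python3 - <<'E'
from h import *
s=robot.sense();im=cv2.imread("pics/w2.png");c=cam("wrist",s);print(s["tcp_pos"])
print("left/right cover edge",ray(c,[[145,78],[541,78],[166,280],[505,280]],.062).round(4).tolist())
print("tab top px",ray(c,[[315,175],[365,175],[312,290],[357,288]],.092).round(4).tolist())
print("proj tcp, tab",proj(c,[s["tcp_pos"],[.581,-.09,.092]]))
for n in("scene","side"):
    i=cams.read_camera(n);cv2.imwrite(f"pics/{n}1.png",i)
i=cv2.imread("pics/side1.png");j=cv2.imread("pics/scene1.png")
cv2.imwrite("pics/two.png",np.hstack([cv2.resize(x,None,fx=4,fy=4)[:600,:400] for x in(i[150:300,220:320],j[130:280,250:350])]))
E
```

```text
[ 0.576868   -0.05628009  0.07741489]
left/right cover edge [[0.6582, 0.0311, 0.062], [0.6828, -0.187, 0.062], [0.536, 0.0174, 0.062], [0.5609, -0.2025, 0.062]]
tab top px [[0.6195, -0.0667, 0.092], [0.6223, -0.0919, 0.092], [0.5554, -0.0738, 0.092], [0.5594, -0.0986, 0.092]]
proj tcp, tab [[285.08228318 241.58827487]
 [348.07365845 250.38604398]]
```

View pics/two.png

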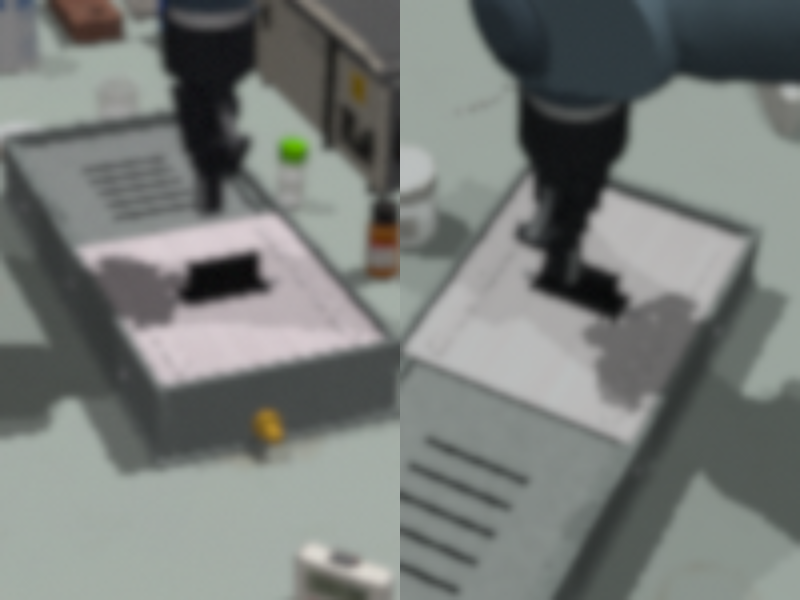

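```bash
python3 - <<'E'
from h import *
s=robot.sense();t=s["tcp_pos"];print(t,s["q"])
for n in("scene","side"): print(n,proj(cam(n),[t,t+[0,0,.05],[.581,-.09,.092]]).round(1).tolist())
a,b=cams.camera_params("scene"),cams.camera_params("side")
K=lambda p:np.array([[p["fx"],0,p["cx"]],[0,p["fy"],p["cy"]],[0,0,1]])@p["world_to_cam"][:3]
X=cv2.triangulatePoints(K(a),K(b),np.array([[292.],[201]]),np.array([[272.],[202]]));print(X[:3,0]/X[3])
E
```

```text
[ 0.57712375 -0.0574988   0.07748857] [-2.94656815e-01  2.14895383e-01  1.81864995e+00 -6.61699780e-05
  1.10803873e+00  1.16252935e+00]
scene [[289.9, 207.5], [290.7, 195.9], [294.9, 197.0]]
side [[271.4, 214.0], [271.4, 200.5], [275.0, 214.7]]
[ 0.57502845 -0.05320322  0.11707911]
```

The cover hasn't moved. In both outside views the shut fingertips appear well above the reported TCP, so they passed over the tab. I'll lift, go back behind the tab and measure the real tip against the pale cover.

>>> move_arm(translation=[[0,0,-30],[0,30,-30],[0,65,-30],[0,95,-30],[0,95,0]], turn=[0,0,0,0,0], hand=[0,0,0,0,0])

```text
time: 4.3
tcp_pos: [0.5905, -0.156, 0.0802]
tcp_rot: [3.133, 0.172, 0.01]
ft_force: [-0.5, -0.2, -0.5]
grip_width: -0.0001
grip_force: 0.0
```

```bash
python3 - <<'E'
from h import *
s=robot.sense();t=s["tcp_pos"];print(t,s["ft_force"])
o=[]
for n in("scene","side","wrist"):
    i=cams.read_camera(n);cv2.imwrite(f"pics/{n}3.png",i)
    p=proj(cam(n,s),[t,t+[0,0,.02],t+[0,0,.04]]);print(n,p.round(1).tolist())
    if n!="wrist":
        u,v=p[1].astype(int);print("crop origin",u-25,v-37);o.append(cv2.resize(i[v-37:v+38,u-25:u+25],None,fx=8,fy=8,interpolation=cv2.INTER_NEAREST))
cv2.imwrite("pics/two3.png",np.hstack(o))
E
```

```text
[ 0.59047297 -0.15604989  0.08019867] [-0.51649041 -0.19346737 -0.48122145]
scene [[303.3, 185.4], [303.8, 180.8], [304.2, 176.0]]
crop origin 278 143
side [[283.2, 227.8], [283.2, 222.2], [283.3, 216.6]]
crop origin 258 185
wrist [[285.1, 241.6], [285.3, 254.6], [285.6, 270.8]]
```

View pics/two3.png

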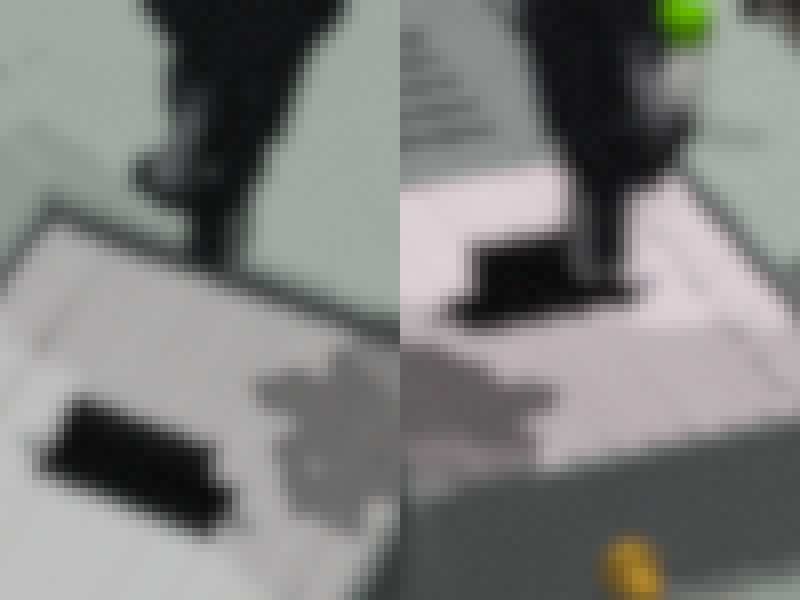

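The tip lies about 30 mm above the reported TCP (scene tip near (305,177), side near (284,221)). So I'll lower by 33 mm, then push in small steps while watching the force.

>>> move_arm(translation=[[0,0,10],[0,0,20],[0,0,28],[0,0,31],[0,0,31]], turn=[0,0,0,0,0], hand=[0,0,0,0,0])

```text
time: 5.08
tcp_pos: [0.5878, -0.1523, 0.0463]
tcp_rot: [-3.136, -0.177, 0.001]
ft_force: [1.1, -1.1, 0.2]
grip_width: -0.0001
grip_force: 0.0
```

>>> move_arm(translation=[[0,-10,0],[0,-20,0],[0,-30,0],[0,-40,0],[0,-50,0]], turn=[0,0,0,0,0], hand=[0,0,0,0,0])

```text
time: 5.7
tcp_pos: [0.5825, -0.1023, 0.0468]
tcp_rot: [3.136, 0.178, 0.001]
ft_force: [1.4, -7.8, -0.1]
grip_width: -0.0003
grip_force: 3.3
```

>>> move_arm(translation=[[0,-6,0],[0,-12,0],[0,-18,0],[0,-24,0],[0,-30,0]], turn=[0,0,0,0,0], hand=[0,0,0,0,0])

```text
time: 6.32
tcp_pos: [0.5791, -0.0728, 0.0468]
tcp_rot: [3.136, 0.177, 0.001]
ft_force: [-0.4, -1.7, 3.1]
grip_width: 0.0
grip_force: 1.7
```

```bash
python3 - <<'E'
from h import *
s=robot.sense();t=s["tcp_pos"];print(t,s["ft_force"])
i=cams.read_camera("wrist");cv2.imwrite("pics/w4.png",i);j=cams.read_camera("side")
cv2.imwrite("pics/w4c.png",np.hstack([i,cv2.resize(j[165:270,220:280],(240,420))]))
E
```

```text
[ 0.57910822 -0.07281133  0.04679049] [-0.3544865  -1.68585695  3.07820464]
```

View pics/w4c.png

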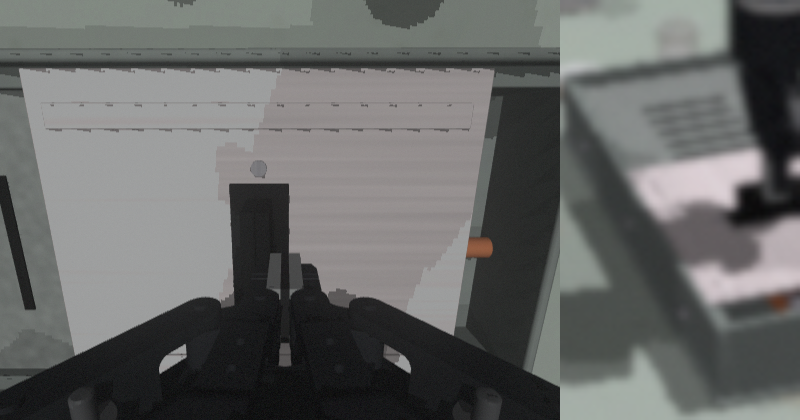

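The wrist view shows the tab (230–290, 185–300) pressed against the fingers, and the bay opening on the right with an orange stub at (480,247). The push works, so I'll go on.

>>> move_arm(translation=[[0,-10,0],[0,-20,0],[0,-30,0],[0,-40,0],[0,-50,0]], turn=[0,0,0,0,0], hand=[0,0,0,0,0])

```text
time: 7.05
tcp_pos: [0.5733, -0.0226, 0.0467]
tcp_rot: [3.136, 0.177, 0.001]
ft_force: [0.1, -3.6, 5.2]
grip_width: -0.0003
grip_force: 3.2
```

>>> move_arm(translation=[[0,-10,0],[0,-20,0],[0,-30,0],[0,-40,0],[0,-50,0]], turn=[0,0,0,0,0], hand=[0,0,0,0,0])

```text
time: 7.68
tcp_pos: [0.5677, 0.027, 0.0467]
tcp_rot: [3.136, 0.177, 0.0]
ft_force: [0.7, -3.7, 5.3]
grip_width: -0.0004
grip_force: 3.5
```

>>> move_arm(translation=[[0,-10,0],[0,-20,0],[0,-30,0],[0,-40,0],[0,-50,0]], turn=[0,0,0,0,0], hand=[0,0,0,0,0])

```text
time: 8.3
tcp_pos: [0.562, 0.0766, 0.0467]
tcp_rot: [3.136, 0.177, 0.0]
ft_force: [-0.4, -3.7, 5.8]
grip_width: -0.0
grip_force: 3.6
```

```bash
python3 - <<'E'
from h import *
s=robot.sense();t=s["tcp_pos"];print(t,s["ft_force"])
i=cams.read_camera("scene");cv2.imwrite("pics/scene5.png",i);c=cam("scene")
w=cams.read_camera("wrist");cv2.imwrite("pics/w5.png",w)
cv2.imwrite("pics/c5.png",np.hstack([w,cv2.resize(i[160:335,205:305],(240,420))]))
E
```

```text
[0.56196539 0.07659408 0.04672381] [-0.44450957 -3.67918019  5.80737264]
```

View pics/c5.png

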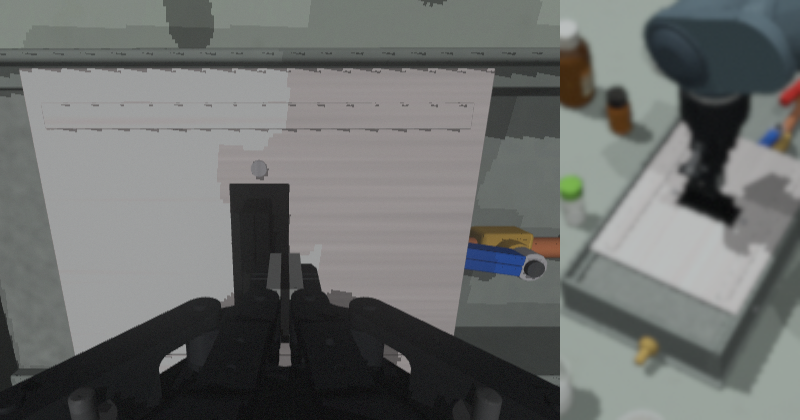

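The blue valve is exposed at about (500,260), so red is at box y = -185. The last ~45 mm goes more slowly, until the end stop shows in the force.

>>> move_arm(translation=[[0,-8,0],[0,-16,0],[0,-24,0],[0,-30,0],[0,-34,0]], turn=[0,0,0,0,0], hand=[0,0,0,0,0])

```text
time: 9.02
tcp_pos: [0.558, 0.1103, 0.0467]
tcp_rot: [3.136, 0.178, -0.0]
ft_force: [0.4, -4.4, 6.5]
grip_width: 0.0002
grip_force: 4.7
```

>>> move_arm(translation=[[0,-2,0],[0,-4,0],[0,-6,0],[0,-8,0]], turn=[0,0,0,0], hand=[0,0,0,0])

```text
time: 9.52
tcp_pos: [0.5571, 0.1181, 0.0467]
tcp_rot: [3.136, 0.177, -0.0]
ft_force: [-0.2, -4.3, 6.2]
grip_width: -0.0
grip_force: 4.7
```

>>> move_arm(translation=[[0,-2,0],[0,-4,0]], turn=[0,0], hand=[0,0])

```text
time: 9.78
tcp_pos: [0.5567, 0.122, 0.0467]
tcp_rot: [3.136, 0.177, -0.0]
ft_force: [-0.2, -4.7, 6.4]
grip_width: 0.0002
grip_force: 4.7
```

>>> move_arm(translation=[[0,-2,0],[0,-3,0]], turn=[0,0], hand=[0,0])

```text
time: 10.02
tcp_pos: [0.5568, 0.1227, 0.0467]
tcp_rot: [3.131, 0.179, 0.0]
ft_force: [1.7, -15.1, 5.1]
grip_width: 0.0002
grip_force: 8.3
```

The stop is reached: the force rose to 15 N. Next I back off, lift and look at the red valve.

>>> move_arm(translation=[[0,15,0],[0,30,-30],[0,40,-85],[-15,90,-85],[-30,140,-85]], turn=[0,0,0,0,0], hand=[0,0,0,0,0])

```text
time: 10.65
tcp_pos: [0.5413, -0.0176, 0.131]
tcp_rot: [-3.135, -0.179, 0.002]
ft_force: [0.3, -0.4, -0.4]
grip_width: 0.0001
grip_force: 0.0
```

>>> move_arm(translation=[[-15,45,0],[-29,90,0],[-29,103,0],[-29,103,0],[-29,103,0]], turn=[0,0,0,0,0], hand=[0,0,0,0,0])

```text
time: 11.28
tcp_pos: [0.525, -0.1218, 0.1309]
tcp_rot: [-3.135, -0.179, 0.001]
ft_force: [-0.0, 0.2, -0.1]
grip_width: -0.0004
grip_force: 0.0
```

```bash
python3 - <<'E'
from h import *
s=robot.sense();t=s["tcp_pos"];print(s["tcp_pos"],s["tcp_rot"],s["ft_force"])
i=cams.read_camera("wrist");cv2.imwrite("pics/w6.png",i);j=cams.read_camera("scene");cv2.imwrite("pics/scene6.png",j)
cv2.imwrite("pics/c6.png",np.hstack([i,cv2.resize(j[160:335,205:305],(240,420))]))
c=cam("wrist",s);h=cv2.cvtColor(i,cv2.COLOR_BGR2HSV)
a=.111;ex=np.array([np.cos(a),np.sin(a)]);ey=np.array([-ex[1],ex[0]]);E=np.c_[ex,ey]
for n,m in(("red",((h[...,0]<5)|(h[...,0]>174))&(h[...,1]>150)&(h[...,2]>70)),("blue",(h[...,0]>100)&(h[...,0]<130)&(h[...,1]>150)&(h[...,2]>60))):
    k,l,st,ce=cv2.connectedComponentsWithStats(m.astype(np.uint8));b=1+st[1:,4].argmax();print(n,st[b],ce[b])
    r=cv2.minAreaRect(ray(c,pix(l==b),.05)[:,:2].astype(np.float32));bp=cv2.boxPoints(r)
    print(r,bp.round(4).tolist(),"rel tcp box mm",((bp-t[:2])@E*1000).round(1).tolist())
E
```

```text
[ 0.52503916 -0.12176295  0.13092684] [-3.13521108e+00 -1.79083627e-01  1.45289928e-03] [-0.00710155  0.20700586 -0.12066743]
red [ 280  126   65   32 1049] [311.38226883 141.7349857 ]
((0.5792537927627563, -0.13634073734283447), (0.049399759620428085, 0.012720394879579544), 81.57118225097656) [[0.5692999958992004, -0.1597999930381775], [0.5819000005722046, -0.16169999539852142], [0.5892000198364258, -0.1128000020980835], [0.5766000151634216, -0.11100000143051147]] rel tcp box mm [[39.8, -42.8], [52.1, -46.0], [64.7, 1.8], [52.4, 5.0]]
blue [ 151  134   64   25 1046] [182.44837476 146.08795411]
((0.5647699236869812, -0.03683171421289444), (0.049058377742767334, 0.012742717750370502), 88.14094543457031) [[0.5576000213623047, -0.06109999865293503], [0.5702999830245972, -0.06159999966621399], [0.5719000101089478, -0.012500000186264515], [0.5591999888420105, -0.01209999993443489]] rel tcp box mm [[39.1, 56.6], [51.7, 54.8], [58.7, 103.4], [46.1, 105.2]]
```

View pics/c6.png

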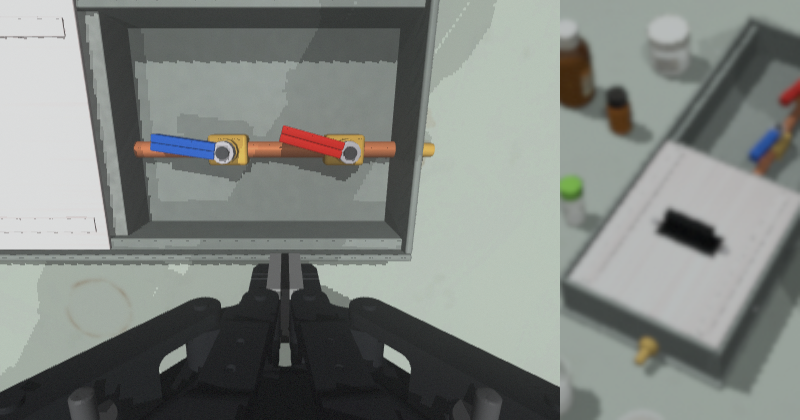

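Measured: both handles come out 49 x 12.7 mm and their pivots are 100 mm apart, as given. Red starts at θ ≈ 0.26, about 44 mm ahead of and 50 mm to the −y side of the TCP. In the picture the red bar runs (280,132)–(350,150), the blue one is at (182,146), and the cover is fully on the deck.

>>> move_arm(translation=[[24,6,0],[24,6,50],[24,6,90],[24,6,110],[24,6,119]], turn=[0,0,0,0,0], hand=[0,0,0,0,0])

```text
time: 12.0
tcp_pos: [0.5496, -0.1259, 0.0118]
tcp_rot: [-3.136, -0.178, 0.001]
ft_force: [-0.3, 0.5, 0.3]
grip_width: -0.0
grip_force: 0.0
```

>>> move_arm(translation=[[6,2,0],[12,3,0],[17,2,0],[22,2,0]], turn=[0,0,0,0], hand=[0,0,0,0])

```text
time: 12.5
tcp_pos: [0.5726, -0.1261, 0.0132]
tcp_rot: [3.136, 0.177, 0.002]
ft_force: [-0.1, 0.8, -0.1]
grip_width: 0.0
grip_force: 0.0
```

```bash
cat > red.py <<'E'
from h import *
import sys
s=robot.sense();t=s["tcp_pos"];print(t,s["ft_force"])
i=cams.read_camera("wrist");cv2.imwrite(f"pics/{sys.argv[1]}.png",i)
c=cam("wrist",s);h=cv2.cvtColor(i,cv2.COLOR_BGR2HSV)
a=.111;E=np.array([[np.cos(a),-np.sin(a)],[np.sin(a),np.cos(a)]])
for n,m in(("red",((h[...,0]<5)|(h[...,0]>174))&(h[...,1]>150)&(h[...,2]>50)),("blue",(h[...,0]>100)&(h[...,0]<130)&(h[...,1]>150)&(h[...,2]>50))):
    k,l,st,ce=cv2.connectedComponentsWithStats(m.astype(np.uint8));b=1+st[1:,4].argmax()
    r=cv2.minAreaRect(ray(c,pix(l==b),.05)[:,:2].astype(np.float32));bp=(cv2.boxPoints(r)-[.52504,-.12176])@E*1000
    print(n,st[b],np.round(r[1],4),"rel T:",bp.round(1).tolist())
E
python3 red.py w7
```

```text
[ 0.57264979 -0.12609892  0.01317134] [-0.05128589  0.75379003 -0.11616406]
red [ 255  225  107   57 2957] [0.0498 0.0165] rel T: [[40.1, -42.7], [56.0, -47.0], [68.8, 1.1], [52.9, 5.4]]
blue [  42  238  114   46 3611] [0.0524 0.0179] rel T: [[38.6, 53.8], [56.3, 51.3], [63.6, 103.2], [45.8, 105.7]]
```

The red handle did not move, so the tip passed above it: it must be about 40 mm above the reported TCP. I'll back off, go 18 mm lower and push again.

>>> move_arm(translation=[[-12,0,0],[-23,-2,0],[-23,-2,8],[-23,-2,14],[-23,-2,19]], turn=[0,0,0,0,0], hand=[0,0,0,0,0])

```text
time: 13.18
tcp_pos: [0.5486, -0.1266, -0.0071]
tcp_rot: [-3.136, -0.177, 0.001]
ft_force: [1.1, 0.5, -0.7]
grip_width: 0.0
grip_force: 0.0
```

>>> move_arm(translation=[[6,2,0],[12,3,0],[17,2,0],[22,2,0]], turn=[0,0,0,0], hand=[0,0,0,0])

```text
time: 13.68
tcp_pos: [0.5705, -0.126, -0.0067]
tcp_rot: [-3.136, -0.177, 0.002]
ft_force: [-3.0, 0.8, 0.6]
grip_width: 0.0002
grip_force: 1.5
```

```bash
python3 red.py w8
```

```text
[ 0.57052174 -0.12600039 -0.00673568] [-2.97052607  0.78284537  0.57621546]
red [ 258  211  121   84 4388] [0.0505 0.0157] rel T: [[41.5, -41.8], [55.4, -49.0], [78.7, -4.2], [64.7, 3.0]]
blue [   7  248  134   53 4887] [0.0538 0.0187] rel T: [[38.4, 52.5], [57.0, 49.9], [64.3, 103.3], [45.8, 105.8]]
```

Contact is made and red is now at θ ≈ 0.48, as modelled. I'll carry on round the arc.

>>> move_arm(translation=[[4,0,0],[9,1,0],[13,3,0],[17,5,0],[21,7,0]], turn=[0,0,0,0,0], hand=[0,0,0,0,0])

```text
time: 14.35
tcp_pos: [0.5928, -0.1307, -0.0065]
tcp_rot: [-3.136, -0.177, -0.0]
ft_force: [-3.0, 1.1, 0.3]
grip_width: 0.0001
grip_force: 1.5
```

>>> move_arm(translation=[[4,3,0],[7,6,0],[10,10,0],[12,13,0],[14,17,0]], turn=[0,0,0,0,0], hand=[0,0,0,0,0])

```text
time: 14.98
tcp_pos: [0.607, -0.1437, -0.0066]
tcp_rot: [-3.131, -0.175, 0.006]
ft_force: [-10.9, 17.7, 11.9]
grip_width: -0.0
grip_force: 9.4
```

>>> move_arm(translation=[[1,2,0],[2,4,0],[2,6,0]], turn=[0,0,0], hand=[0,0,0])

```text
time: 15.35
tcp_pos: [0.6073, -0.1437, -0.007]
tcp_rot: [-3.121, -0.175, 0.015]
ft_force: [-13.6, 32.7, 17.9]
grip_width: -0.0001
grip_force: 17.2
```

```bash
python3 red.py w9
```

```text
[ 0.60729461 -0.14373888 -0.00702149] [-13.562132    32.68146765  17.93443396]
red [ 314  234   34   73 1974] [0.0321 0.0133] rel T: [[72.0, -43.6], [72.0, -56.9], [104.1, -56.8], [104.1, -43.4]]
blue [   0  315  105   50 3629] [0.0473 0.0226] rel T: [[38.2, 50.2], [60.6, 47.2], [66.8, 94.1], [44.4, 97.0]]
```

Red lies exactly along box +x, and the force shows it is on the stop. Back off, lift and check.

>>> move_arm(translation=[[-1,-8,0],[-2,-20,0],[-2,-22,-20],[-2,-22,-60],[-2,-22,-110]], turn=[0,0,0,0,0], hand=[0,0,0,0,0])

```text
time: 16.02
tcp_pos: [0.6066, -0.1308, 0.1056]
tcp_rot: [3.136, 0.176, 0.001]
ft_force: [-0.3, -0.2, 0.3]
grip_width: 0.0
grip_force: 0.0
```

>>> move_arm(translation=[[-40,0,-30],[-80,0,-60],[-80,0,-60],[-80,0,-60]], turn=[0,0,0,0], hand=[0,0,0,0])

```text
time: 16.52
tcp_pos: [0.5276, -0.1397, 0.1643]
tcp_rot: [3.136, 0.176, 0.003]
ft_force: [0.5, -0.4, 0.7]
grip_width: 0.0
grip_force: 0.0
```

```bash
python3 red.py w10; python3 - <<'E'
from h import *
i=cv2.imread("pics/w10.png");j=cams.read_camera("scene")
cv2.imwrite("pics/c10.png",np.hstack([i,cv2.resize(j[160:335,205:305],(240,420))]))
E
```

```text
[ 0.52764473 -0.13971712  0.16430165] [ 0.46326951 -0.44039033  0.73006623]
red [315  83  16  60 892] [0.0483 0.0128] rel T: [[51.2, -43.8], [51.2, -56.6], [99.5, -56.6], [99.5, -43.8]]
blue [145 134  57  22 822] [0.0488 0.0127] rel T: [[39.1, 56.7], [51.7, 54.9], [58.7, 103.1], [46.2, 105.0]]
```

View pics/c10.png

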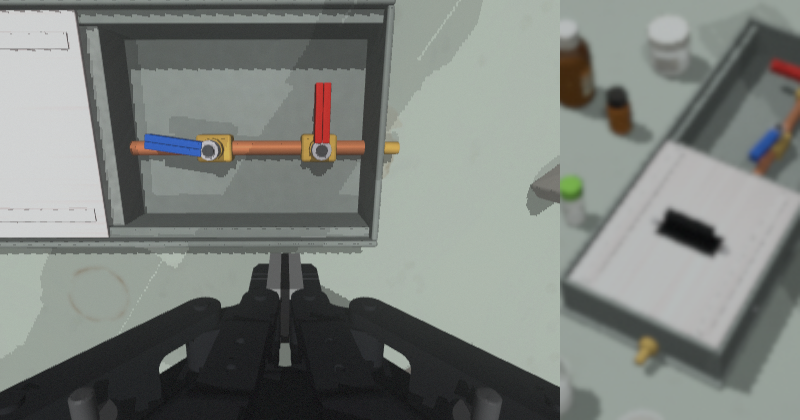

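Red lies straight across the pipe ((322,83)–(322,150)). Blue is unchanged at (173,146), the cover is at the far end, and nothing touches the robot.

```bash
python3 -c "
from bench import robot
print(robot.hand_in())"
```

```text
the job is handed in; nothing more can be done
None
```

The job is handed in (no verdict was returned): the cover was pushed to its far end stop, the red handle turned to its stop straight across the pipe, and the blue handle measured unmoved; I saw no contact with the things round the box but did not re-measure them.

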